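# Lock the grinding jar into the bench mill

## Task

Lock the steel grinding jar with the blue wing lid into the steel collar on the bench mill: set it upright in the collar, feel for the slots by turning it until its lugs drop in, then press it down against the spring, turn it a quarter turn clockwise as far as it goes and let go so that the spring lifts it into its locked seat. Leave the two specimen pots, the petri dish and the dropper bottle where they stand.

Things in the scene. Friction and masses are not known exactly. Their poses are not given: they have to be found in the camera images.
- jar: Steel grinding jar, loose, 113.5 mm tall, about 0.26 kg, standing on the bench. Origin: centre of its underside, z up. Foot radius 20.5 mm, widening to a neck of radius 25 mm at 5 mm; body radius 29 mm from 32 to 76 mm; blue lid radius 31 mm, flat top at 89 mm. A third of a turn leaves its three lugs the same.
- jar_grip (a point): Middle of the straight blue wing grip on the lid, 101 mm above the jar's underside. The grip runs along the jar's x axis, a white dot on its +x end: 52 mm long, 12 mm thick, from the lid's top (89 mm) up to 113.5 mm. Axes as the jar's. Room above: a shelf board hangs 0.54 m above the bench behind the work, from x = 0.64 m on.
- jar_lugs (a point): Point on the jar's axis level with its three lugs, 15 mm above the underside. The lugs stick out of the neck along the jar's own +x (under the dotted end of the wing grip) and at 120 degrees either way, to radius 31 mm, 8 mm wide, from 12 to 18 mm above the underside. Axes as the jar's.
- mill: Drive unit of the bench mill, fixed: white housing 198 x 148 mm, flat deck 58 mm up, black control panel on its own -x side. Origin: on the bench under the collar's axis, z up. Heights of the jar's underside above it: lugs lying on the collar's lip 82 mm; dropped in the slots, on the free spring plate 75; pressed in and free to turn 66 or less; locked 71; let go short of the pockets 67.
- mill_deck (a point): On the deck, centre of the steel collar (bayonet socket, outer radius 40 mm, 36 mm tall). The collar is braked on the motor shaft and does not turn. It stopped by chance: of its three entry slots, 120 degrees apart, one lies within 35 degrees either way of the mill's +x; to be found by feel. On the lip the jar turns freely; over the slots it drops 7 mm and cannot turn.
- mill_rim (a point): Centre of the collar's mouth, 94 mm above the bench, axes as the mill's. Below it an inward lip 9 mm thick, bore radius 26 mm, with three entry slots 29 degrees wide. Pressed under the lip, the lugs turn clockwise (from above) 78 degrees from the slots to under their pockets, 4 mm deep, with 5 degrees of play either way; a hard stop at 84 degrees. The spring then lifts them in.
- spring_plate (a joint): Sprung plate at the bottom of the collar: how far it is pressed down, m. 0 = free (17 mm above the deck), 0.0115 = bottomed. It carries 6 N before it moves, then 0.6 N more per mm. Jar locked: about 0.004; jar turning freely under the lip: 0.009 or more.
- pot_red: Specimen pot with red lid, 50 mm wide, 64 mm tall, bystander. Origin under its centre.
- pot_white: Specimen pot with white lid, 50 mm wide, 64 mm tall, bystander. Origin under its centre.
- petri: Petri dish, 58 mm wide, 13 mm tall, bystander. Origin under its centre.
- dropper: Amber dropper bottle, 34 mm wide, 107 mm tall, bystander. Origin under its centre.

How it is judged:
On the way, in this order (a step that is already met when the one before it is completed fails the run):
1. the jar is set upright in the collar, not yet pressed in (horizontal distance between jar and mill below 0.006 m and z of jar in the frame of mill below 0.085 m and angle between jar's own z axis and vertical below 0.12 rad and value of joint spring_plate below 0.003 m), for 0.2 s.
2. the jar is pressed in against the spring until its lugs are below the lip (value of joint spring_plate above 0.007 m and z of jar in the frame of mill below 0.068 m), for 0.1 s.
At the end, for the whole second after the job is handed in: The jar sits locked in the collar, at rest and let go: its underside 69.5 to 72.7 mm above the mill's origin, the sprung plate held down 2.5 to 5.5 mm, the jar upright within 0.06 rad and centred within 4 mm; the pots, the dish and the bottle moved less than 30 mm (z of jar in the frame of mill between 0.0695 and 0.0727 m and value of joint spring_plate between 0.0025 and 0.0055 m and horizontal distance between jar and mill below 0.004 m and angle between jar's own z axis and vertical below 0.06 rad and linear speed of jar below 0.02 m/s); the robot touches nothing.
It fails at once if the jar is tipped over (angle between jar's own z axis and vertical above 0.7 rad).
It fails at once if a pot, the dish or the dropper bottle is moved more than 30 mm (distance of any of pot_red, pot_white, petri, dropper from where it was at the start of the episode above 0.03 m).
It also fails if it takes over 69 s, if anything falls off the work surface, if the arm or the gripper's body presses on something with over 40 N, if the wrist force passes 120 N, or if a joint passes its speed limit or range.

## Robot

A 6-joint arm with a two-finger parallel gripper is mounted at the origin on a cart in front of the work surface, level with it; the furniture and walls round the work are solid. World frame = base frame: x ahead of the robot, y to its left, z up, the work surface at z = 0. Lengths are in m, angles in rad, forces in N, time in s.
With the tool pointing down it reaches from about 0.35 to 0.85 m from the base axis. Payload 8.1 kg.
Tool frame: the origin (TCP) lies on the centre line of the jaws, within the pads' length; the fingertips stand 22 mm ahead of it and the grasp point (between the pads) lies 3 mm ahead of it; z points along the fingers, y is the line along which they close (so a half turn about z gives the same grasp; the last joint's range is limited). The gripper opens to 93 mm and grips with 3 to 60 N. Pads are 15 mm wide; open, the fingers measure 128 mm over their backs; the gripper's body (75 mm by 188 mm) begins 65 mm behind the grasp point.
Start: joints at [-1.281, 0.13, 1.488, -0, 1.523, -0.085], TCP at [0.22, -0.558, 0.241] pointing down, gripper open.
Joint ranges: [-2.96, 2.96], [-0.89, 2.26], [0.02, 2.5], [-1.34, 4.48], [0, 2.73], [-2.66, 2.66]. Speed limits (rad/s): [2.39, 2.39, 2.79, 3.14, 3.14, 3.14].

## Interface

Orientations are given as [roll, pitch, yaw] about the fixed x, y, z axes, in that order (R = Rz(yaw) Ry(pitch) Rx(roll)).
In Python, from station import ctrl, snapshot gives the robot as it stands (ctrl), with the cameras as plain functions.
- The arm moves only by the shell command python3 jog.py FILE [FORCE], which reads ROWS from the file FILE. ROWS is a JSON list of rows, 1 to 5 of them, each of 7 numbers: dx, dy, dz in m, then a rotation vector rx, ry, rz in rad, then the finger opening in m; each row is the pose to reach, as a shift and turn from the pose commanded when the command began, along the tool's axes at that moment; what a row does not reach only later rows make up. A row lasts 1/8 s, in which the tool goes at most 0.0625 m and 0.188 rad, less where a joint would pass 70% of its speed; a pose out of reach is approached as far as the arm can. The fingers move at their own pace and stop on an object; FORCE is the grip in N (left out, the last holds). Time passes only in rows, so rows that do not move let the fingers close. It prints the time, the measured TCP pose, the force, the opening and the grip force at its end. Input that does not fit is refused with a message, and nothing moves.
- ctrl.sense(): the state, without advancing time (a new reading comes with each control period).
- snapshot(name): name is "side" or "top"; returns a dict with "pixels" (420x560x3 uint8, red, green, blue), "fx", "fy", "cx", "cy" (pixels), "R" (3x3) and "t" (3): a world point X has camera coordinates R X + t. Camera axes: x right, y down, z forward; pixel columns grow to the right and rows downward; lengths in m; the calibration is good to about 2 mm. A picture is of the moment at which its call begins. There is no depth.
- ctrl.hand_in(): hands the job in; it is judged then, once.
The state is a dict: "time": time; "qpos": joint angles; "qd": joint speeds; "joint_torque": joint torques, N m; "tcp_pos": TCP position; "tool_rot": TCP orientation; "wrist_force": force on the tool from outside, world axes, zero at the start; "moment": the same for the moment, N m; "gripper_width": finger opening in m; "gripper_force": force on a finger pad.
Only numpy, scipy, OpenCV 4.12 (cv2) and the standard library are available. Lean on these libraries where they do the work, as an engineer would, in place of code of your own. Each camera call takes 0.05 s, during which the arm holds its last target. There are 200 camera calls.

## Working session

There is one attempt and no reset: what is moved stays moved. The work goes in short steps, Python scripts to look and compute and a shell command to move; the robot and the scene stay as the last step left them, time stands still between calls to the robot, and variables do not carry over. Pictures are saved under pics/ and viewed, at most 10 in all, crops included, and the job is handed in when it is done.

```bash
ls; mkdir -p pics; python3 - <<'E'
from station import ctrl, snapshot
import cv2
s=ctrl.sense();print({k:s[k] for k in('time','tcp_pos','tool_rot','wrist_force','gripper_width')})
for n in('side','top'):
    d=snapshot(n);cv2.imwrite(f'pics/{n}0.png',d['pixels'][:,:,::-1])
    print(n,d['fx'],d['fy'],d['cx'],d['cy'],d['R'],d['t'])
E
```

```text
jog.py
pics
station.py
{'time': 0.0, 'tcp_pos': array([ 0.21951221, -0.55783818,  0.23960957]), 'tool_rot': array([-3.13977685e+00, -1.30743572e-04,  3.74786183e-01]), 'wrist_force': array([ 0.15570596, -0.25597765,  0.9240306 ]), 'gripper_width': 0.09285030689708443}
side 436.57527080454344 436.57527080454344 277.31283145399044 209.15352197660636 [[ 0.99740347  0.06838794 -0.02257008]
 [ 0.01610404 -0.51726698 -0.85567256]
 [-0.07019244  0.85308731 -0.5170252 ]] [-0.46681605 -0.05756642  1.35054982]
top 429.61314886182697 429.61314886182697 277.42025817824316 209.5247311345366 [[-2.50546729e-02 -9.99685762e-01 -8.00156566e-04]
 [-9.97663443e-01  2.50548626e-02 -6.35602726e-02]
 [ 6.35603474e-02 -7.94194885e-04 -9.97977681e-01]] [-0.23151403  0.48451632  0.91607641]
```

View pics/side0.png

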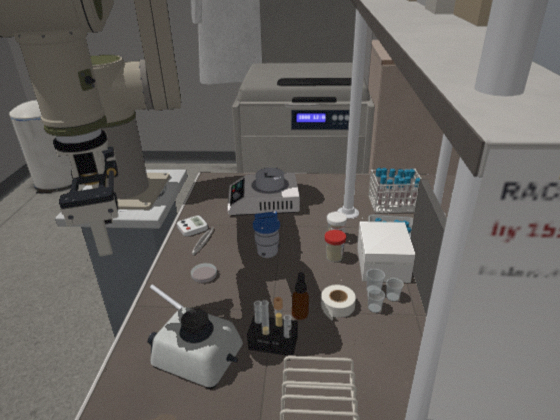

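View pics/top0.png

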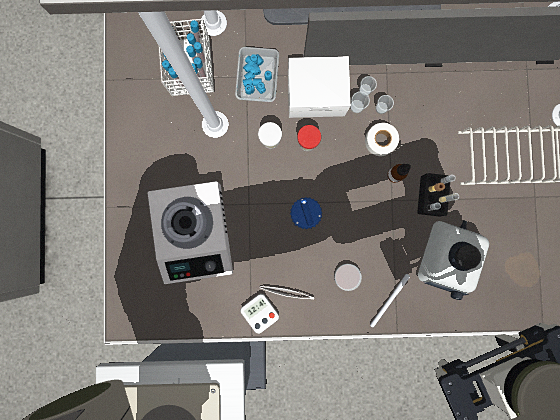

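The top view shows the jar at about (306,213) and the mill collar at about (186,222). I'll enlarge both.

```bash
python3 - <<'E'
import cv2,numpy as np
im=cv2.imread('pics/top0.png')
a=cv2.resize(im[190:238,282:330],None,fx=8,fy=8,interpolation=cv2.INTER_CUBIC)
b=cv2.resize(im[175:289,142:238],(404,480),interpolation=cv2.INTER_CUBIC)
a=cv2.copyMakeBorder(a,0,480-384,0,0,cv2.BORDER_CONSTANT)
cv2.imwrite('pics/crop.png',np.hstack([a,b]))
E
```

```text
(no output)
```

View pics/crop.png

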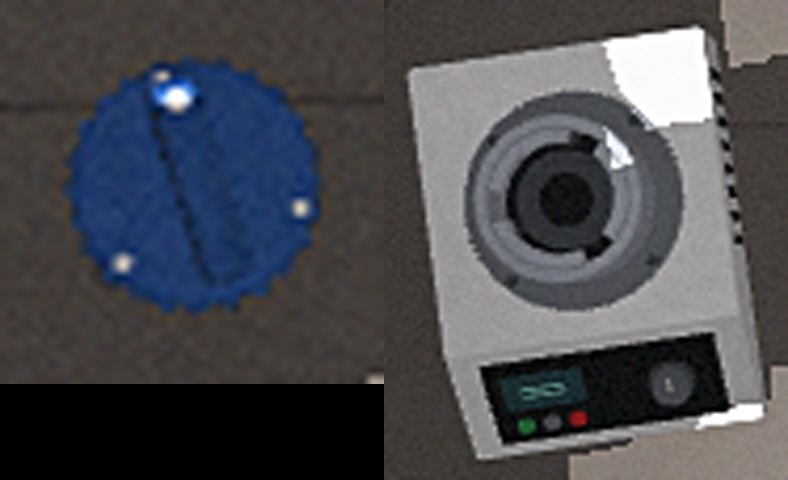

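The crop shows three things:
- **Jar:** lid centre at about (306,213). The dot is at the top end of the wing, giving a jar yaw of about +16°.
- **Collar:** mouth centre at about (185,222).
- **Slots:** dark notches at about (190,209), (193,234) and (169,224), so the slots are at about -25° in world axes.

Next I'll back-project these and check them with an overlay.

```bash
cat > h.py <<'E'
import numpy as np,cv2
from station import ctrl, snapshot
def ray(d,u,v,z):
    R,t=np.array(d['R']),np.array(d['t']);c=-R.T@t
    r=R.T@np.array([(u-d['cx'])/d['fx'],(v-d['cy'])/d['fy'],1]);return c+r*(z-c[2])/r[2]
def proj(d,X):
    p=np.array(d['R'])@np.asarray(X,float).T+np.array(d['t'])[:,None]
    return np.stack([d['fx']*p[0]/p[2]+d['cx'],d['fy']*p[1]/p[2]+d['cy']],1)
def circ(x,y,z,r,n=60):
    a=np.linspace(0,2*np.pi,n);return np.c_[x+r*np.cos(a),y+r*np.sin(a),z+0*a]
E
python3 - <<'E'
from h import *
d=snapshot('top');s=snapshot('side')
A=lambda u,v,z:ray(d,282+u/8-.5+.0625,190+v/8-.5+.06,z)
B=lambda u,v,z:ray(d,142+(u-384)/4.208-.4,175+v/4.21-.4,z)
jc=A(193,185,.085);print('jar lid',jc)
for p in((162,76),(300,208),(122,263)):
    q=A(*p,.089)-jc;print('mark',np.hypot(q[0],q[1]),np.degrees(np.arctan2(q[1],q[0])))
dot=A(177,96,.1135)-jc;print('dot',np.hypot(*dot[:2]),np.degrees(np.arctan2(dot[1],dot[0])))
mc=B(565,197,.094);print('mill',mc)
for p in((585,143),(597,248),(497,205)):
    q=B(*p,.09)-mc;print('slot',np.hypot(q[0],q[1]),np.degrees(np.arctan2(q[1],q[0])))
c=[B(*p,.058) for p in((409,72),(703,28),(445,355))]
for i,j in((1,0),(2,0)):
    q=c[0]-c[i];print('edge',np.hypot(q[0],q[1]),np.degrees(np.arctan2(q[1],q[0])))
# overlay
def draw(dd,box,f):
    im=cv2.resize(dd['pixels'][box[1]:box[3],box[0]:box[2],::-1].copy(),None,fx=f,fy=f,interpolation=cv2.INTER_CUBIC)
    for (x,y,z,r,col) in((jc[0],jc[1],.089,.031,(0,255,255)),(jc[0],jc[1],.0,.0205,(0,0,255)),(mc[0],mc[1],.094,.04,(0,255,0)),(mc[0],mc[1],.094,.026,(0,0,255)),(mc[0],mc[1],.058,.04,(255,255,0))):
        p=(proj(dd,circ(x,y,z,r))-np.array(box[:2])+.5)*f
        cv2.polylines(im,[p.round().astype(int)],True,col,1)
    return im
a=draw(d,(140,170,340,290),4);b=draw(s,(220,160,310,270),5)
cv2.imwrite('pics/ov_top.png',a);cv2.imwrite('pics/ov_side.png',b)
E
```

```text
jar lid [ 0.46635186 -0.30002023  0.085     ]
mark 0.028183677866482834 14.82702236585097
mark 0.02705330447231431 -104.18150688565868
mark 0.02668454948003142 136.0809992208094
dot 0.020805919212776806 14.312601493487964
mill [ 0.454607 -0.059116  0.094   ]
slot 0.027025969241572502 -19.235748988024962
slot 0.02802340030135878 -150.0934734555586
slot 0.03318156937014474 94.85852619274613
edge 0.146389091020677 97.12888217410757
edge 0.14018002963610132 6.8666136665912365
```

View pics/ov_top.png

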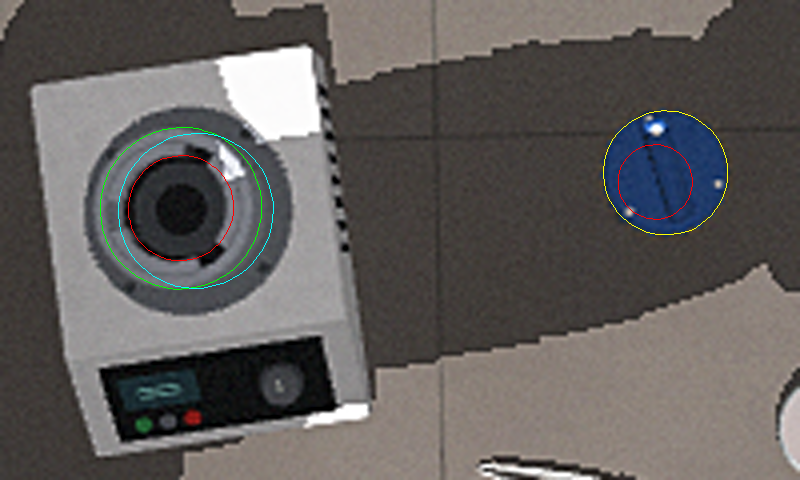

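View pics/ov_side.png

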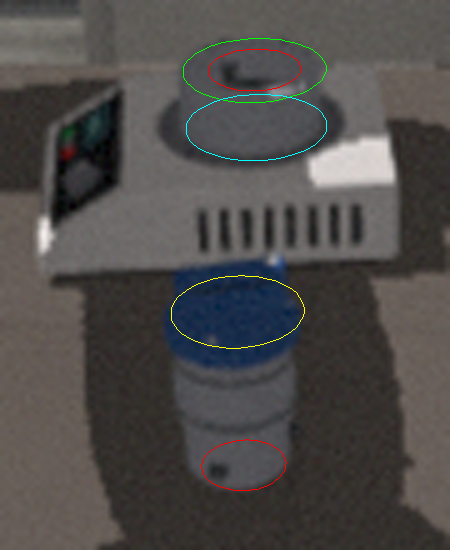

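The overlay shows the jar lid circle fits. The bore's visible left edge is the lower lip edge, so I put the collar centre about 2 mm further to +y. Working estimates:
- **Jar:** (0.465, -0.300), yaw 15.5°
- **Mill:** (0.4535, -0.0575)
- **Slots:** about -25° in world axes

I'll grip with tool yaw 195.5°, which leaves the last joint room for the clockwise turn.

```bash
cat >> h.py <<'E'
from scipy.spatial.transform import Rotation as Ro
def goto(x,y,z,yawdeg):
    s=ctrl.sense();R=Ro.from_euler('xyz',s['tool_rot'])
    G=Ro.from_euler('xyz',[np.pi,0,np.radians(yawdeg)])
    print('shift',(R.inv().apply(np.array([x,y,z])-s['tcp_pos'])).round(4),'rot',(R.inv()*G).as_rotvec().round(4),'yaw',np.degrees(s['tool_rot'][2]).round(2),
     'tcp',s['tcp_pos'].round(4),'q6',s['qpos'][5].round(2),'F',s['wrist_force'].round(1),'M',s['moment'].round(2),'w',round(s['gripper_width'],4),'gf',round(s['gripper_force'],1),'t',s['time'])
E
python3 -c "
from h import *
goto(.465,-.3,.2,195.5)"
echo '[[0.06,-0.03,0,0,0,-0.188,0.06],[0.12,-0.06,0,0,0,-0.376,0.06],[0.17,-0.08,0,0,0,-0.564,0.06],[0.22,-0.1,0,0,0,-0.752,0.06],[0.27,-0.125,0,0,0,-0.94,0.06]]' > next.json && python3 jog.py next.json && echo '[[0,0,0,0,0,-0.188,0.05],[0,0,0,0,0,-0.376,0.05],[0,0,0,0,0,-0.564,0.05],[0,0,0,0,0,-0.752,0.05],[0,0,0,0,0,-0.94,0.05]]' > next.json && python3 jog.py next.json && echo '[[0,0,0,0,0,-0.188,0.05],[0,0,0,0,0,-0.376,0.05],[0,0,0,0,0,-0.564,0.05],[0,0,0,0,0,-0.752,0.05],[0,0,0,0,0,-0.94,0.05]]' > next.json && python3 jog.py next.json; python3 -c "
from h import *
goto(.465,-.3,.17,195.5)"
```

```text
time: 0.82
tcp_pos: [0.4263, -0.3417, 0.2406]
tool_rot: [3.141, 0.0, 1.318]
wrist_force: [1.0, -0.1, -0.6]
gripper_width: 0.0604
gripper_force: 0.0
time: 1.45
tcp_pos: [0.4251, -0.343, 0.2404]
tool_rot: [-3.142, -0.0, 2.256]
wrist_force: [-1.2, 0.0, 0.4]
gripper_width: 0.0498
gripper_force: 0.0
time: 2.08
tcp_pos: [0.4251, -0.3431, 0.2404]
tool_rot: [3.141, -0.0, -3.09]
wrist_force: [0.2, 0.6, -0.3]
gripper_width: 0.05
gripper_force: 0.0
shift [-0.0421  0.0409  0.0704] rot [ 0.0003 -0.0003 -0.2186] yaw -177.03 tcp [ 0.4251 -0.3431  0.2404] q6 -2.4 F [ 0.2  0.6 -0.3] M [ 0.05 -0.1  -0.01] w 0.05 gf 0.0 t 2.075
```

```bash
echo '[[-0.0421,0.0409,0.02,0,0,0,0.05],[-0.0421,0.0409,0.045,0,0,-0.12,0.05],[-0.0421,0.0409,0.0704,0,0,-0.2186,0.05],[-0.0421,0.0409,0.0704,0,0,-0.2186,0.05]]' > next.json && python3 jog.py next.json ; python3 - <<'E'
from h import *
goto(.465,-.3,.113,195.5)
a=snapshot('top')['pixels'][160:270,250:370,::-1];b=snapshot('side')['pixels'][180:290,210:330,::-1]
cv2.imwrite('pics/pre.png',cv2.resize(np.hstack([a,b]),(800,367),interpolation=cv2.INTER_CUBIC))
E
```

```text
time: 2.58
tcp_pos: [0.464, -0.2991, 0.1677]
tool_rot: [3.138, -0.003, -2.878]
wrist_force: [-0.6, 0.3, 0.9]
gripper_width: 0.0499
gripper_force: 0.0
shift [-0.0009 -0.0013  0.0547] rot [ 0.004  -0.003  -0.0066] yaw -164.88 tcp [ 0.464  -0.2991  0.1677] q6 -2.5 F [-0.6  0.3  0.9] M [ 0.07 -0.18 -0.  ] w 0.0499 gf 0.0 t 2.575
```

View pics/pre.png

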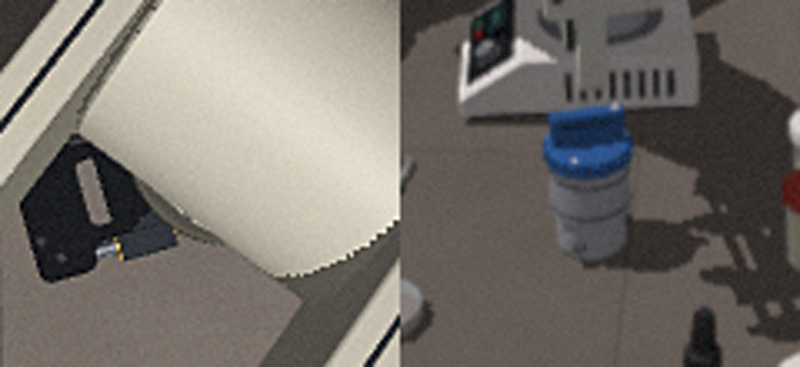

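The side picture shows the finger directly over the wing centre (both at crop x≈590). I'll descend and grip.

```bash
echo '[[0,0,0.02,0,0,0,0.05],[0,0,0.045,0,0,0,0.05],[0,0,0.057,0,0,0,0.05],[0,0,0.057,0,0,0,0.05]]' > next.json && python3 jog.py next.json && echo '[[0,0,0,0,0,0,0.0],[0,0,0,0,0,0,0],[0,0,0,0,0,0,0],[0,0,0,0,0,0,0],[0,0,0,0,0,0,0]]' > next.json && python3 jog.py next.json 50;  python3 -c "
from h import *
goto(.465,-.3,.113,195.5)"
```

```text
time: 3.18
tcp_pos: [0.4653, -0.3004, 0.1128]
tool_rot: [3.141, -0.0, -2.878]
wrist_force: [0.2, -1.3, -0.5]
gripper_width: 0.0496
gripper_force: 0.0
time: 3.8
tcp_pos: [0.4653, -0.3003, 0.1132]
tool_rot: [3.141, -0.0, -2.877]
wrist_force: [-0.4, 0.2, 0.1]
gripper_width: 0.0117
gripper_force: 50.0
shift [0.0002 0.0004 0.0002] rot [ 0.0001 -0.     -0.0062] yaw -164.86 tcp [ 0.4653 -0.3003  0.1132] q6 -2.5 F [-0.4  0.2  0.1] M [ 0.09 -0.15 -0.01] w 0.0117 gf 50.0 t 3.8
```

Gripped: the opening is 11.7 mm, matching the 12 mm wing. I'll lift and look at how the jar sits.

```bash
echo '[[0,0,-0.04,0,0,0,0],[0,0,-0.09,0,0,0,0],[0,0,-0.14,0,0,0,0],[0,0,-0.14,0,0,0,0],[0,0,-0.14,0,0,0,0]]' > next.json && python3 jog.py next.json;  python3 -c "
from h import *
goto(.4535,-.0575,.25,155)"
```

```text
time: 4.42
tcp_pos: [0.4649, -0.3, 0.2518]
tool_rot: [3.14, -0.001, -2.877]
wrist_force: [-0.5, 0.5, -4.6]
gripper_width: 0.0117
gripper_force: 50.0
shift [-0.0524  0.2371  0.0021] rot [ 0.001  -0.0015  0.7006] yaw -164.86 tcp [ 0.4649 -0.3     0.2518] q6 -2.5 F [-0.5  0.5 -4.6] M [ 0.07 -0.15  0.04] w 0.0117 gf 50.0 t 4.425
```

```bash
echo '[[-0.013,0.055,0,0,0,0.17,0],[-0.026,0.115,0,0,0,0.34,0],[-0.04,0.175,0,0,0,0.5,0],[-0.05,0.225,0,0,0,0.65,0],[-0.0524,0.2371,0,0,0,0.7006,0]]' > next.json && python3 jog.py next.json && echo '[[0,0,0,0,0,0,0],[0,0,0,0,0,0,0],[0,0,0.02,0,0,0,0],[0,0,0.02,0,0,0,0]]' > next.json && python3 jog.py next.json;  python3 - <<'E'
from h import *
goto(.4535,-.0575,.21,155)
a=snapshot('top')['pixels'][160:280,130:250,::-1]
s=snapshot('side');o=np.array([215,140]);b=cv2.resize(s['pixels'][140:230,215:325,::-1],None,fx=5,fy=5,interpolation=cv2.INTER_CUBIC)
t=ctrl.sense()['tcp_pos'];h=t[2]-.1132
for x,y,z,r,c in((t[0],t[1],h,.0205,(0,0,255)),(t[0],t[1],h+.085,.031,(0,255,255)),(.4535,-.0575,.094,.04,(0,255,0))):
    cv2.polylines(b,[((proj(s,circ(x,y,z,r))-o+.5)*5).round().astype(int)],True,c,1)
cv2.imwrite('pics/over.png',b);print(h)
E
```

```text
time: 5.05
tcp_pos: [0.4523, -0.0547, 0.2503]
tool_rot: [-3.141, -0.005, 2.705]
wrist_force: [0.5, -0.6, -3.1]
gripper_width: 0.0116
gripper_force: 50.0
time: 5.55
tcp_pos: [0.4528, -0.0585, 0.2311]
tool_rot: [-3.141, -0.004, 2.704]
wrist_force: [-0.6, -0.3, -2.6]
gripper_width: 0.0116
gripper_force: 50.0
shift [-0.0003  0.0013  0.0211] rot [-0.001  -0.0041 -0.0008] yaw 154.96 tcp [ 0.4528 -0.0585  0.2311] q6 -1.37 F [-0.6 -0.3 -2.6] M [ 0.06 -0.07  0.01] w 0.0116 gf 50.0 t 5.55
0.11990439956393442
```

View pics/over.png

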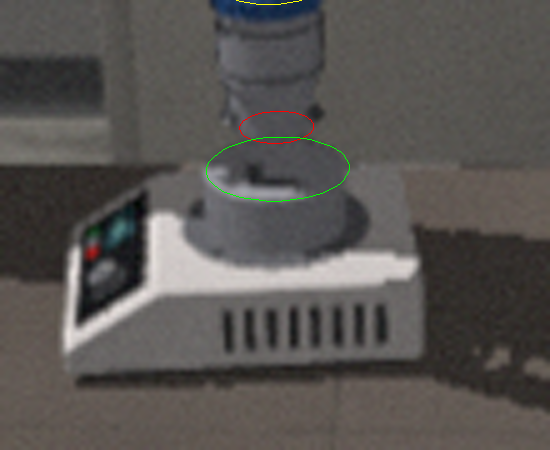

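The side picture shows the jar body centred at x≈272 and the collar at ≈276, so the jar is about 2 mm short in x. I'll nudge it 1 mm and lower it gently, watching the force.

```bash
echo '[[-0.001,0.0005,0.01,0,0,0,0],[-0.001,0.0005,0.02,0,0,0,0],[-0.001,0.0005,0.027,0,0,0,0],[-0.001,0.0005,0.027,0,0,0,0]]' > next.json && python3 jog.py next.json;python3 -c "
from h import *
goto(.4545,-.0575,.2,155)"; echo '[[0,0,0.002,0,0,0,0],[0,0,0.004,0,0,0,0],[0,0,0.004,0,0,0,0]]' > next.json && python3 jog.py next.json;  python3 -c "
from h import *
goto(.4545,-.0575,.2,155)"
```

```text
time: 6.15
tcp_pos: [0.4545, -0.0576, 0.2053]
tool_rot: [-3.141, -0.002, 2.705]
wrist_force: [-0.4, -0.7, -2.4]
gripper_width: 0.0116
gripper_force: 50.0
shift [0.0001 0.0001 0.0053] rot [-0.0004 -0.0017  0.0001] yaw 155.01 tcp [ 0.4545 -0.0576  0.2053] q6 -1.37 F [-0.4 -0.7 -2.4] M [ 0.05 -0.18 -0.05] w 0.0116 gf 50.0 t 6.15
time: 6.52
tcp_pos: [0.4556, -0.0577, 0.2037]
tool_rot: [3.141, 0.001, 2.705]
wrist_force: [-3.0, 1.4, 6.0]
gripper_width: 0.0115
gripper_force: 50.0
shift [ 0.0011 -0.0003  0.0037] rot [0.0007 0.0014 0.0002] yaw 155.01 tcp [ 0.4556 -0.0577  0.2037] q6 -1.37 F [-3.   1.4  6. ] M [ 0.4   0.67 -0.06] w 0.0115 gf 50.0 t 6.525
```

```bash
echo '[[0.0008,0,0,0,0,0,0],[0.0016,0,0,0,0,0,0],[0.0016,0,0,0,0,0,0]]' > next.json && python3 jog.py next.json;  python3 -c "
from h import *
goto(.4545,-.0575,.2,155)"
```

```text
time: 6.9
tcp_pos: [0.4539, -0.057, 0.2025]
tool_rot: [3.141, 0.001, 2.705]
wrist_force: [-0.4, 1.6, 2.3]
gripper_width: 0.0115
gripper_force: 50.0
shift [-0.0007 -0.0002  0.0025] rot [0.0006 0.0007 0.0001] yaw 155.01 tcp [ 0.4539 -0.057   0.2025] q6 -1.37 F [-0.4  1.6  2.3] M [ 0.48 -0.18  0.02] w 0.0115 gf 50.0 t 6.9
```

The force fell and the jar sank, so the direction is right. I'll go on toward +y.

```bash
echo '[[0.0004,0.0009,0,0,0,0,0],[0.0004,0.0009,0.001,0,0,0,0],[0.0004,0.0009,0.001,0,0,0,0]]' > next.json && python3 jog.py next.json;  python3 -c "
from h import *
goto(.4545,-.0575,.2,155)"
```

```text
time: 7.28
tcp_pos: [0.4533, -0.056, 0.2005]
tool_rot: [-3.141, -0.001, 2.705]
wrist_force: [0.3, 1.4, -2.5]
gripper_width: 0.0117
gripper_force: 50.0
shift [-0.0018 -0.0009  0.0005] rot [-0.0001 -0.0013  0.0001] yaw 155.0 tcp [ 0.4533 -0.056   0.2005] q6 -1.37 F [ 0.3  1.4 -2.5] M [ 0.37 -0.13 -0.  ] w 0.0117 gf 50.0 t 7.275
```

```bash
echo '[[0.0002,0.0004,0.001,0,0,0,0],[0.0002,0.0004,0.003,0,0,0,0],[0.0002,0.0004,0.003,0,0,0,0]]' > next.json && python3 jog.py next.json;  python3 -c "
from h import *
goto(.4545,-.0575,.2,155)"; echo '[[0,0,0.002,0,0,0,0],[0,0,0.004,0,0,0,0],[0,0,0.004,0,0,0,0],[0,0,0.004,0,0,0,0]]' > next.json && python3 jog.py next.json;  python3 -c "
from h import *
goto(.4545,-.0575,.2,155)"
```

```text
time: 7.65
tcp_pos: [0.4534, -0.0557, 0.1978]
tool_rot: [-3.141, -0.001, 2.705]
wrist_force: [-0.6, 0.8, -3.5]
gripper_width: 0.0117
gripper_force: 50.0
shift [-0.0017 -0.0012 -0.0022] rot [-0.0002 -0.0007  0.0001] yaw 155.0 tcp [ 0.4534 -0.0557  0.1978] q6 -1.37 F [-0.6  0.8 -3.5] M [ 0.23 -0.02 -0.02] w 0.0117 gf 50.0 t 7.65
time: 8.15
tcp_pos: [0.4536, -0.0557, 0.1941]
tool_rot: [-3.142, -0.0, 2.705]
wrist_force: [-0.8, 1.1, -3.1]
gripper_width: 0.012
gripper_force: 50.0
shift [-0.0016 -0.0012 -0.0059] rot [-0.0001 -0.0003  0.    ] yaw 155.0 tcp [ 0.4536 -0.0557  0.1941] q6 -1.37 F [-0.8  1.1 -3.1] M [ 0.28  0.06 -0.04] w 0.012 gf 50.0 t 8.15
```

No contact on the lip, so the lugs seem to be entering the slots. Going on down to the plate.

```bash
echo '[[0,0,0.002,0,0,0,0],[0,0,0.004,0,0,0,0],[0,0,0.005,0,0,0,0],[0,0,0.005,0,0,0,0],[0,0,0.005,0,0,0,0]]' > next.json && python3 jog.py next.json;  python3 -c "
from h import *
goto(.4545,-.0575,.2,155)"; echo '[[0,0,0.001,0,0,0,0],[0,0,0.001,0,0,0,0],[0,0,0.001,0,0,0,0]]' > next.json && python3 jog.py next.json;  python3 -c "
from h import *
goto(.4545,-.0575,.2,155)"
```

```text
time: 8.78
tcp_pos: [0.4536, -0.0557, 0.1891]
tool_rot: [-3.142, -0.0, 2.705]
wrist_force: [-0.0, 1.3, -4.4]
gripper_width: 0.0116
gripper_force: 50.0
shift [-0.0015 -0.0013 -0.0109] rot [-0.     -0.0001  0.    ] yaw 155.0 tcp [ 0.4536 -0.0557  0.1891] q6 -1.37 F [-0.   1.3 -4.4] M [ 0.35  0.07 -0.  ] w 0.0116 gf 50.0 t 8.775
time: 9.15
tcp_pos: [0.4537, -0.0557, 0.1883]
tool_rot: [3.142, 0.0, 2.705]
wrist_force: [-1.5, 1.0, -2.4]
gripper_width: 0.0117
gripper_force: 50.0
shift [-0.0015 -0.0013 -0.0117] rot [0.     0.     0.0001] yaw 155.0 tcp [ 0.4537 -0.0557  0.1883] q6 -1.37 F [-1.5  1.  -2.4] M [ 0.32  0.08 -0.04] w 0.0117 gf 50.0 t 9.15
```

The lugs are in the slots with the underside at 75 mm. Now I'll press in.

```bash
echo '[[0,0,0.002,0,0,0,0],[0,0,0.004,0,0,0,0],[0,0,0.006,0,0,0,0],[0,0,0.008,0,0,0,0],[0,0,0.0105,0,0,0,0]]' > next.json && python3 jog.py next.json 60; echo '[[0,0,0,0,0,0,0],[0,0,0,0,0,0,0]]' > next.json && python3 jog.py next.json; python3 -c "
from h import *
goto(.4545,-.0575,.178,155)"
```

```text
time: 9.78
tcp_pos: [0.4542, -0.0558, 0.1789]
tool_rot: [3.141, 0.001, 2.705]
wrist_force: [-4.0, 2.4, 9.7]
gripper_width: 0.0111
gripper_force: 60.0
time: 10.02
tcp_pos: [0.4541, -0.0558, 0.1788]
tool_rot: [3.141, 0.001, 2.705]
wrist_force: [-4.0, 1.6, 7.5]
gripper_width: 0.0115
gripper_force: 60.0
shift [-0.0011 -0.0014  0.0008] rot [0.0002 0.0012 0.0001] yaw 155.0 tcp [ 0.4541 -0.0558  0.1788] q6 -1.37 F [-4.   1.6  7.5] M [ 0.56  0.83 -0.  ] w 0.0115 gf 60.0 t 10.025
```

```bash
echo '[[0.0005,0,0.0012,0,0,0.0,0],[0.0005,0,0.0012,0,0,0.1,0],[0.0005,0,0.0012,0,0,0.2,0],[0.0005,0,0.0012,0,0,0.3,0],[0.0005,0,0.0012,0,0,0.3,0]]' > next.json && python3 jog.py next.json; python3 -c "
from h import *
goto(.4545,-.0575,.178,155-84)"
```

```text
time: 10.65
tcp_pos: [0.4541, -0.0555, 0.1781]
tool_rot: [3.14, 0.002, 2.404]
wrist_force: [-2.5, 2.4, 8.3]
gripper_width: 0.0115
gripper_force: 60.0
shift [-0.0016 -0.0012  0.0001] rot [2.5000e-03 9.0000e-04 1.1648e+00] yaw 137.74 tcp [ 0.4541 -0.0555  0.1781] q6 -1.07 F [-2.5  2.4  8.3] M [ 0.61  0.59 -0.01] w 0.0115 gf 60.0 t 10.65
```

```bash
echo '[[0,0,0,0,0,0.12,0],[0,0,0,0,0,0.24,0],[0,0,0,0,0,0.36,0],[0,0,0,0,0,0.4,0],[0,0,0,0,0,0.4,0]]' > next.json && python3 jog.py next.json; python3 -c "
from h import *
goto(.4545,-.0575,.178,155-84)"
```

```text
time: 11.28
tcp_pos: [0.4541, -0.0555, 0.178]
tool_rot: [3.14, 0.001, 2.005]
wrist_force: [-3.7, 2.5, 8.7]
gripper_width: 0.0114
gripper_force: 60.0
shift [-0.002  -0.0004  0.    ] rot [2.400e-03 4.000e-04 7.657e-01] yaw 114.87 tcp [ 0.4541 -0.0555  0.178 ] q6 -0.67 F [-3.7  2.5  8.7] M [0.64 0.76 0.06] w 0.0114 gf 60.0 t 11.275
```

```bash
echo '[[0,0,0,0,0,0.12,0],[0,0,0,0,0,0.24,0],[0,0,0,0,0,0.36,0],[0,0,0,0,0,0.48,0],[0,0,0,0,0,0.48,0]]' > next.json && python3 jog.py next.json; python3 -c "
from h import *
goto(.4545,-.0575,.178,155-84)";echo '[[0,0,0,0,0,0.06,0],[0,0,0,0,0,0.12,0],[0,0,0,0,0,0.18,0],[0,0,0,0,0,0.18,0]]' > next.json && python3 jog.py next.json; python3 -c "
from h import *
goto(.4545,-.0575,.178,155-84)"
```

```text
time: 11.9
tcp_pos: [0.4539, -0.0555, 0.1779]
tool_rot: [3.14, 0.0, 1.524]
wrist_force: [-3.2, 3.3, 8.5]
gripper_width: 0.0119
gripper_force: 60.0
shift [-0.002   0.0007 -0.0001] rot [ 1.900e-03 -1.000e-04  2.844e-01] yaw 87.3 tcp [ 0.4539 -0.0555  0.1779] q6 -0.19 F [-3.2  3.3  8.5] M [ 0.59  0.84 -0.08] w 0.0119 gf 60.0 t 11.9
time: 12.4
tcp_pos: [0.454, -0.0556, 0.178]
tool_rot: [3.139, -0.0, 1.345]
wrist_force: [-4.1, 2.2, 7.8]
gripper_width: 0.0114
gripper_force: 60.0
shift [-0.0017  0.0009 -0.    ] rot [ 0.0021 -0.0002  0.1054] yaw 77.04 tcp [ 0.454  -0.0556  0.178 ] q6 -0.01 F [-4.1  2.2  7.8] M [0.55 0.82 0.04] w 0.0114 gf 60.0 t 12.4
```

```bash
for i in 1 ; do echo '[[0,0,0,0,0,0.04,0],[0,0,0,0,0,0.06,0],[0,0,0,0,0,0.06,0]]' > next.json && python3 jog.py next.json; python3 -c "
from h import *
goto(.4545,-.0575,.178,155-84)";done; echo '[[0,0,0,0,0,0.04,0],[0,0,0,0,0,0.06,0],[0,0,0,0,0,0.06,0]]' > next.json && python3 jog.py next.json; python3 -c "
from h import *
goto(.4545,-.0575,.178,155-84)"
```

```text
time: 12.78
tcp_pos: [0.4539, -0.0555, 0.178]
tool_rot: [3.14, -0.0, 1.285]
wrist_force: [-3.1, 3.1, 8.5]
gripper_width: 0.0115
gripper_force: 60.0
shift [-0.0017  0.0011 -0.    ] rot [ 0.002  -0.0003  0.0461] yaw 73.64 tcp [ 0.4539 -0.0555  0.178 ] q6 0.05 F [-3.1  3.1  8.5] M [0.57 0.82 0.11] w 0.0115 gf 60.0 t 12.775
time: 13.15
tcp_pos: [0.4539, -0.0555, 0.178]
tool_rot: [3.14, -0.0, 1.226]
wrist_force: [-3.9, 3.5, 8.3]
gripper_width: 0.0121
gripper_force: 60.4
shift [-0.0017  0.0012 -0.    ] rot [ 0.002  -0.0003 -0.0132] yaw 70.24 tcp [ 0.4539 -0.0555  0.178 ] q6 0.11 F [-3.9  3.5  8.3] M [0.55 0.93 0.6 ] w 0.0121 gf 60.4 t 13.15
```

The yaw moment shows the stop at about 84° of turn. I'll back off about 4° into the pocket's play and let the spring lift the jar.

```bash
echo '[[0,0,0,0,0,-0.04,0],[0,0,0,0,0,-0.08,0],[0,0,0,0,0,-0.08,0]]' > next.json && python3 jog.py next.json; echo '[[0,0,-0.002,0,0,0,0],[0,0,-0.004,0,0,0,0],[0,0,-0.006,0,0,0,0],[0,0,-0.006,0,0,0,0]]' > next.json && python3 jog.py next.json;  python3 -c "
from h import *
goto(.4545,-.0575,.178,155-84)"
```

```text
time: 13.52
tcp_pos: [0.4539, -0.0557, 0.178]
tool_rot: [3.14, 0.0, 1.306]
wrist_force: [-5.4, 1.9, 8.5]
gripper_width: 0.0118
gripper_force: 60.0
time: 14.02
tcp_pos: [0.4537, -0.0556, 0.1832]
tool_rot: [3.14, -0.0, 1.305]
wrist_force: [-1.9, 0.9, 7.0]
gripper_width: 0.0117
gripper_force: 60.0
shift [-0.0016  0.0013  0.0052] rot [ 0.0013 -0.0001  0.0661] yaw 74.79 tcp [ 0.4537 -0.0556  0.1832] q6 0.03 F [-1.9  0.9  7. ] M [ 0.37  0.34 -0.08] w 0.0117 gf 60.0 t 14.025
```

```bash
echo '[[0,0,-0.001,0,0,0,0],[0,0,-0.002,0,0,0,0],[0,0,-0.002,0,0,0,0]]' > next.json && python3 jog.py next.json;  python3 -c "
from h import *
goto(.4545,-.0575,.178,155-84)"
```

```text
time: 14.4
tcp_pos: [0.4534, -0.0555, 0.1842]
tool_rot: [3.141, -0.0, 1.305]
wrist_force: [2.9, 0.9, -2.1]
gripper_width: 0.0116
gripper_force: 60.0
shift [-0.0016  0.0015  0.0062] rot [ 0.0004 -0.0001  0.0661] yaw 74.79 tcp [ 0.4534 -0.0555  0.1842] q6 0.03 F [ 2.9  0.9 -2.1] M [ 0.16 -0.71 -0.05] w 0.0116 gf 60.0 t 14.4
```

It holds at an underside of 71.0 mm, locked in the pockets. Now I'll release and retreat.

```bash
echo '[[0,0,0,0,0,0,0.05],[0,0,0,0,0,0,0.05],[0,0,0,0,0,0,0.05],[0,0,0,0,0,0,0.05]]' > next.json && python3 jog.py next.json 20; echo '[[0,0,-0.04,0,0,0,0.05],[0,0,-0.09,0,0,0,0.05],[0,0,-0.09,0,0,0,0.05]]' > next.json && python3 jog.py next.json; echo '[[0.06,0,0,0,0,0,0.05],[0.12,0,0,0,0,0,0.05],[0.18,0,0,0,0,0,0.05],[0.22,0,-0,0,0,0,0.05],[0.22,0,0,0,0,0,0.05]]' > next.json && python3 jog.py next.json; python3 - <<'E'
from h import *
goto(.4545,-.0575,.178,155-84)
s=snapshot('side');o=np.array([215,140]);b=cv2.resize(s['pixels'][140:230,215:325,::-1],None,fx=5,fy=5,interpolation=cv2.INTER_CUBIC)
for z,c in((.071,(0,0,255)),(.075,(0,255,0)),(.082,(0,255,255))):
    cv2.polylines(b,[((proj(s,circ(.4525,-.0555,z+.089,.031))-o+.5)*5).round().astype(int)],True,c,1)
cv2.imwrite('pics/end.png',b)
E
```

```text
time: 14.9
tcp_pos: [0.4531, -0.0555, 0.1845]
tool_rot: [-3.141, 0.0, 1.305]
wrist_force: [0.2, -0.6, -0.1]
gripper_width: 0.047
gripper_force: 0.0
time: 15.28
tcp_pos: [0.4554, -0.056, 0.2794]
tool_rot: [3.133, -0.0, 1.305]
wrist_force: [-0.4, 0.2, 0.7]
gripper_width: 0.0501
gripper_force: 0.0
time: 15.9
tcp_pos: [0.5105, 0.1592, 0.273]
tool_rot: [-3.139, 0.001, 1.309]
wrist_force: [0.8, -0.3, -0.1]
gripper_width: 0.0497
gripper_force: 0.0
shift [-0.2238  0.0022  0.0951] rot [-0.0021  0.0006  0.0699] yaw 75.0 tcp [0.5105 0.1592 0.273 ] q6 0.47 F [ 0.8 -0.3 -0.1] M [-0.08 -0.08 -0.01] w 0.0497 gf 0.0 t 15.9
```

View pics/end.png

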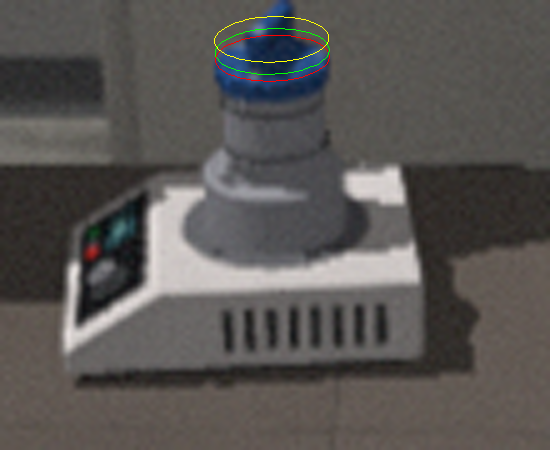

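The picture shows the jar upright in the collar with its lid top at the red (71 mm) ring, and the arm clear. Handing in.

```bash
python3 -c "
from station import ctrl, snapshot
print(ctrl.hand_in())"
```

```text
the job is handed in; nothing more can be done
None
```

The jar is locked in the collar with its underside about 71 mm up (worked out from the arm's position), the arm is clear, no bystander was touched, and I've handed the job in, though the hand-in gave no verdict.

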